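Tighten the clamp nut of a paving-tile mould

TASK

Take the lug spanner (the one with the large ring and three inner teeth) and use it to tighten the six-lug clamp nut on the front of the tile mould, clockwise seen from above, until the pointer on the nut lines up with the mark on the mould's front rail. The bracket's walls leave the handle only a short swing, so lift the spanner off, swing it back and reseat it between strokes. When the nut is tight, take the spanner off and lay it flat on the table beside the mould.

Things in the scene. Friction and masses are not known exactly. Their poses are not given: they have to be found in the camera images.
- spanner_grip (a point): Grip point on the handle of the loose aluminium lug spanner (250 g, flat on the table left or right of the mould), half-way up, 120 mm from the ring's centre. Handle: bar 18 mm wide, 20 mm high, ending 172 mm from the ring's centre; balance point 60 mm from it. x points along the handle to the ring, z up. The other spanner (toothless ring 52 mm across) does not fit.
- spanner_ring (a point): Centre of that spanner's ring, half-way up, same axes. Ring 92 mm across outside, 76 inside, 20 mm high, underside level with the handle's; three teeth 6 mm wide reach in to 20 mm from the centre, at 0, 120 and 240 deg from x. Over the nut it has about 7 mm of play sideways. Bracket walls (66 mm above the table, reaching 86 mm from the nut's axis) stop its handle.
- nut_seat (a point): On the nut's axis, at the bracket top 40 mm above the table, where the spanner's underside rests. x points from the nut to the mark on the fixed mould's front rail (62 mm on, 55 high), z up. Hub 26 mm across, six lugs 7 wide to radius 31, 20 high; hub and pointer 36 high. Spanner yaw relative to these axes (0: handle along -x, counter-clockwise +) is limited by walls to +-50 deg.
- nut (a joint): Nut turn, rad, growing clockwise from above; stays where left (friction 0.35 N m). Starts at 0 to 0.2; pointer at the mark at 2.18; hard stop 2.5. The spanner drops on, teeth midway between lugs, when its yaw relative to nut_seat is 0.61 minus this value, plus any multiple of 1.047 (60 deg); it then has 0.27 rad (15 deg) of free play each way before the lugs are driven.

How it is judged (in metres and radians):
On the way, in this order (a step that is already met when the one before it is completed fails the run):
1. the lug spanner is seated over the nut (horizontal distance between spanner_ring and nut_seat below 0.015 m and z of spanner_ring in the frame of nut_seat below 0.022 m), for 0.1 s.
2. the nut is part turned (0.6 rad or more) and the spanner is lifted off it (value of joint nut above 0.6 rad and z of spanner_ring in the frame of nut_seat above 0.032 m), for 0.1 s.
3. the nut's pointer is within 20 deg of the mark (1.83 to 2.53 rad), with the lug spanner on the nut (value of joint nut between 1.83 and 2.53 rad and horizontal distance between spanner_ring and nut_seat below 0.018 m and z of spanner_ring in the frame of nut_seat below 0.026 m), for 0.1 s.
At the end, for the whole second after the job is handed in: The nut's pointer stands within 20 deg of the mark (joint 1.83 to 2.53 rad), and the lug spanner lies flat (within 10 deg, grip point and ring centre less than 20 mm above the table) on the table, its ring more than 100 mm from the nut's axis, let go (value of joint nut between 1.83 and 2.53 rad and height (world z) of each of spanner_grip, spanner_ring below 0.02 m and angle between spanner_grip's own z axis and vertical below 0.17 rad and horizontal distance between spanner_ring and nut_seat above 0.1 m); the robot touches nothing.
It also fails if it takes over 69 s, if anything falls off the work surface, if the arm or the gripper's body presses on something with over 40 N, if the wrist force passes 120 N, or if a joint passes its speed limit or range.

ROBOT

A 6-joint arm with a two-finger parallel gripper is mounted at the origin on the work surface. World frame = base frame: x ahead of the robot, y to its left, z up, the work surface at z = 0. Lengths are in mm, angles in rad, forces in N, time in s.
With the tool pointing down it reaches from about 400 to 925 mm from the base axis. Payload 12.5 kg.
Tool frame: the origin (TCP) lies midway between the tips of the shut fingers; the grasp point (between the pads) lies 19 mm behind it; z points along the fingers, y is the line along which they close (so a half turn about z gives the same grasp; the last joint's range is limited). The gripper opens to 95 mm and grips with 3 to 60 N. Pads are 20 mm wide; open, the fingers measure 119 mm over their backs; the gripper's body (75 mm by 180 mm) begins 59 mm behind the grasp point.
Start: joints at [0.998, 0.491, 1.559, -0, 1.092, -0.106], TCP at [281.256, 558.159, 214.661] pointing down, gripper open.
Joint ranges: [-3.1, 3.1], [-0.84, 2.19], [0.05, 2.79], [-1.13, 4.28], [0.06, 2.93], [-2.69, 2.69]. Speed limits (rad/s): [2.22, 2.22, 2.79, 3.14, 3.14, 3.14].

INTERFACE

Orientations are given as [roll, pitch, yaw] about the fixed x, y, z axes, in that order (R = Rz(yaw) Ry(pitch) Rx(roll)).
In Python, from cell import state, read_camera, job_done gives the robot as it stands.
- The arm moves only by the tool carry_out, never from a script. Its argument "moves" is a list of rows, each an object with "slide": the shift along the tool's x, y, z as a fraction of full scale, a list of three; "spin": the turn about the tool's z as a fraction of full scale. A call has 1 to 12 rows; each row shifts and turns the commanded pose from where the row before left it, along the tool's axes as they then stand; what a row does not reach is not made up. Full scale, the value 1, is 0.4 m for a shift and 30 degrees for a turn. A row lasts 1/12 s, in which the tool goes at most 41.7 mm and 7.16 degrees, less where a joint would pass 70% of its speed; a pose out of reach is approached as far as the arm can. A call with a number of a shift or a turn outside -1 to 1 is refused whole. A call with a gripper value outside its range is refused whole. "hand" is the closure, from 0 (fully open) to 1 (shut), set as the call begins (left out, the last holds). The fingers move at their own pace and stop on an object; the grip force is fixed at half the most. Time passes only in rows, so rows that do not move let the fingers close. It gives the time, the measured TCP pose, the force, the opening and the grip force at its end, in the units of the state.
- state(): the state, without advancing time (a new reading comes with each control period).
- read_camera(name): name is "scene" or "top"; returns a dict with "color" (420x560x3 uint8, red, green, blue), "K" (3x3 intrinsics, pixels), "R" (3x3) and "t" (3): a world point X has camera coordinates R X + t. Camera axes: x right, y down, z forward; pixel columns grow to the right and rows downward; lengths in mm; the calibration is good to about 2 mm. A picture is of the moment at which its call begins. There is no depth.
- job_done(): hands the job in; it is judged then, once.
The state is a dict: "t": time; "joints": joint angles; "qvel": joint speeds; "tau": joint torques, N m; "eef_pos": TCP position; "tcp_rot": TCP orientation; "ft_force": force on the tool from outside, world axes, zero at the start; "moment": the same for the moment, N m; "opening": opening from 0.0 (shut) to 1.0 (fully open); "grip_force": force on a finger pad.
Only numpy, scipy, OpenCV 4.12 (cv2) and the standard library are available. Lean on these libraries where they do the work, as an engineer would, in place of code of your own. Each camera call takes 0.05 s, during which the arm holds its last target. There are 200 camera calls.

## Working session

There is one attempt and no reset: what is moved stays moved. The work goes in short steps, Python scripts to look and compute and a tool call to move; the robot and the scene stay as the last step left them, time stands still between calls to the robot, and variables do not carry over. Pictures are saved under pics/ and viewed, at most 10 in all, crops included, and the job is handed in when it is done.

Besides the shell and the picture viewer there is one more tool, called as name(argument=value, ...), one argument or row to a line, values as JSON. carry_out: Moves the arm, as the interface text tells. Shift numbers are shares of 0.4 m and turn numbers shares of 30 degrees, none past 1 either way. Its arguments: {"type":"object","properties":{"moves":{"type":"array"},"hand":{"type":"number"}},"required":["moves"]}

```bash
ls; mkdir -p pics
python3 - <<'E'
from cell import *
import cv2,numpy as np
for n in ("scene","top"):
    c=read_camera(n); cv2.imwrite(f"pics/{n}0.png",c["color"][:,:,::-1]); print(n,c["K"].tolist(),c["R"].round(4).tolist(),c["t"].round(1).tolist())
print(state())
E
```

```text
pics
scene [[530.9585629184388, 0.0, 271.73204265966285], [0.0, 530.9585629184388, 196.92928393545645], [0.0, 0.0, 1.0]] [[-0.6168, 0.7871, 0.0001], [0.5468, 0.4286, -0.7193], [-0.5662, -0.4436, -0.6947]] [296.6, -249.5, 1625.3]
top [[509.0340411894478, 0.0, 289.35792615764194], [0.0, 509.0340411894478, 217.18537533747062], [0.0, 0.0, 1.0]] [[0.0123, -0.9999, 0.0032], [-0.9964, -0.0126, -0.0839], [0.0839, -0.0021, -0.9965]] [-10.2, 528.8, 1221.5]
{'t': 0.1, 'joints': array([ 9.98425381e-01,  4.91490355e-01,  1.55934810e+00, -7.51634687e-06,
        1.09170845e+00, -1.05576229e-01]), 'qvel': array([ 0.00019603, -0.00035923, -0.00116076,  0.00016113, -0.00057041,
       -0.00015204]), 'tau': array([ 3.25298541e-03, -6.13623190e+01, -2.58606738e+01,  6.94472599e-02,
        4.69471514e-02, -1.60968915e-05]), 'eef_pos': array([281.12698636, 557.98386459, 214.13964921]), 'tcp_rot': array([-3.14064301e+00, -9.39294664e-05,  2.67480136e+00]), 'ft_force': array([-0.34299544, -0.09171079, -0.25668532]), 'moment': array([ 0.0317627,  0.0259908, -0.0182584]), 'grip_force': 0.0, 'opening': 1.0009380178082836}
```

View pics/scene0.png

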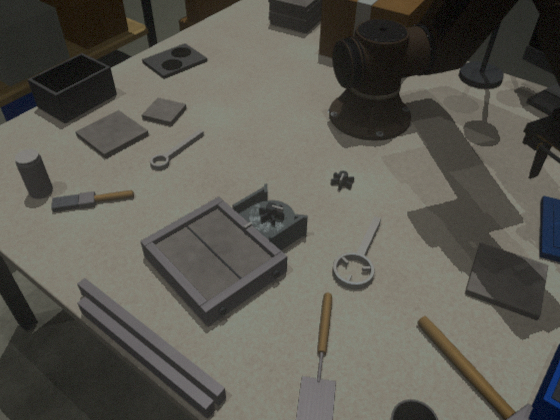

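View pics/top0.png

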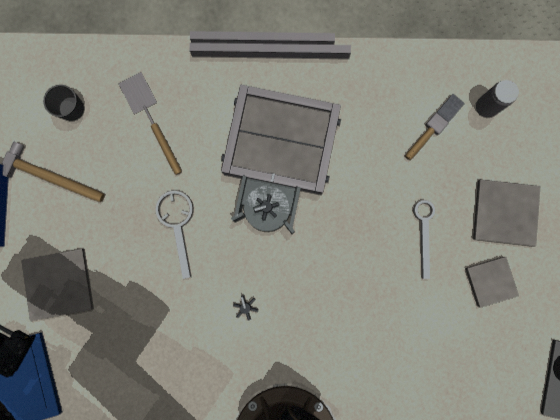

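The scene view shows the mould with the bracketed nut near (270,215) and the lug spanner's ring at (354,269). In the top view the ring is at (174,208) with the handle end at (187,277), the nut hub is near (267,206), and the decoy is on the right at (423,210). Next I'll enlarge the work area and measure.

```bash
cat > h.py <<'E'
from cell import *
import cv2,numpy as np
np.set_printoptions(suppress=True,precision=3)
def ray(c,uv,z):
    d=np.linalg.inv(c["K"])@np.array([uv[0],uv[1],1.]); C=-c["R"].T@c["t"]; d=c["R"].T@d
    return C+d*(z-C[2])/d[2]
def proj(c,X):
    p=c["K"]@(c["R"]@np.array(X,float)+c["t"]); return p[:2]/p[2]
def spanner(c,z,box):
    x0,y0,x1,y1=box; im=c["color"].astype(int); hsv=cv2.cvtColor(c["color"],cv2.COLOR_RGB2HSV)
    return hsv[y0:y1,x0:x1]
E
python3 - <<'E'
from h import *
c=read_camera("top"); im=c["color"][:,:,::-1]
a=cv2.resize(im[165:250,210:325],None,fx=6.9,fy=6.9,interpolation=cv2.INTER_CUBIC); a=cv2.convertScaleAbs(a,alpha=1.5,beta=10)
cv2.imwrite("pics/crop1.png",a)
hsv=cv2.cvtColor(c["color"],cv2.COLOR_RGB2HSV)
for p in [(187,265),(182,240),(160,202),(191,215),(150,230),(200,240),(174,225)]: print(p,c["color"][p[1],p[0]],hsv[p[1],p[0]])
s=read_camera("scene"); b=cv2.resize(s["color"][175:300,225:395,::-1],None,fx=4.7,fy=4.7,interpolation=cv2.INTER_CUBIC); cv2.imwrite("pics/crop2.png",cv2.convertScaleAbs(b,alpha=1.5,beta=10))
for uv,z in [((174,208),20),((187,277),20),((267,206),76)]: print(ray(c,uv,z))
E
```

```text
(187, 265) [146 151 152] [ 95  10 152]
(182, 240) [148 153 155] [ 99  12 155]
(160, 202) [54 54 53] [30  5 54]
(191, 215) [63 61 58] [18 20 63]
(150, 230) [155 157 144] [ 35  21 157]
(200, 240) [155 158 145] [ 37  21 158]
(174, 225) [154 159 159] [ 90   8 159]
[548.069 279.24   20.   ]
[380.544 242.512  20.   ]
[549.957  49.182  76.   ]
```

View pics/crop1.png

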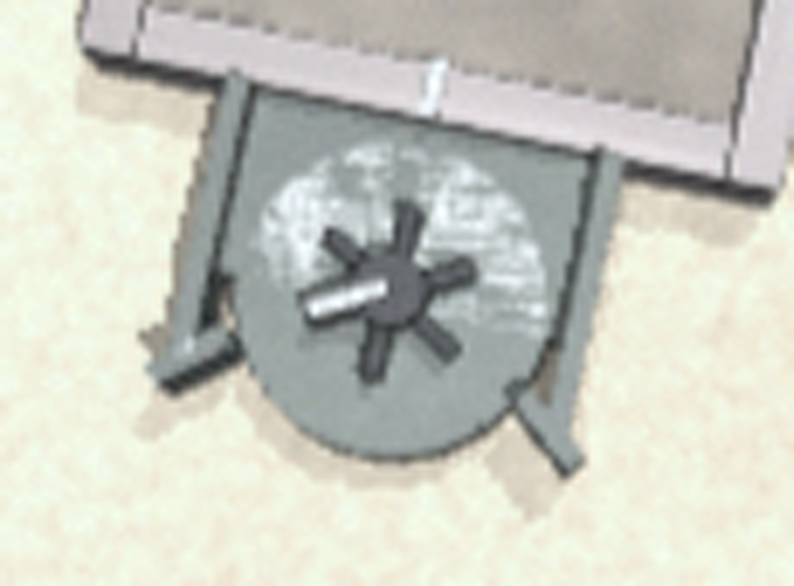

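View pics/crop2.png

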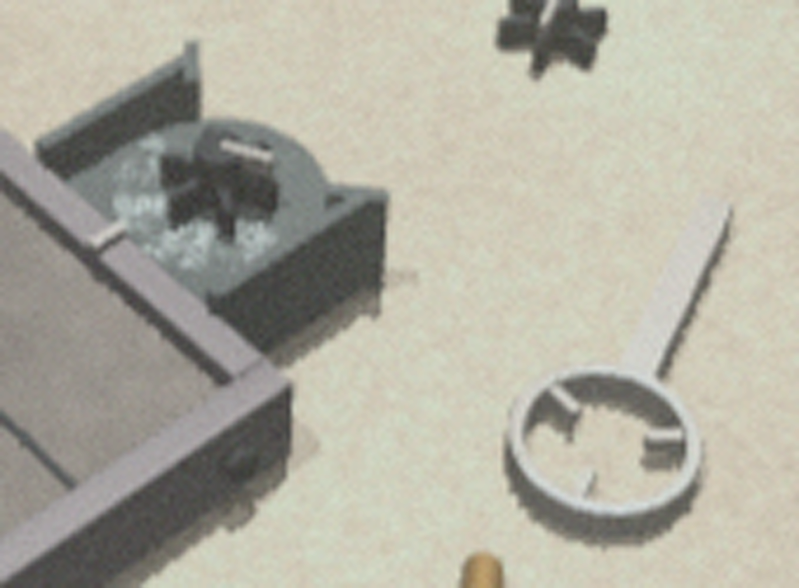

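The top crop shows the hub at about (268.4,208.2) in full-image pixels, the mark at about (273,177.8), and the pointer to the left of the hub. The scene crop shows the same and confirms that the spanner is the three-toothed one. Now the exact fit.

```bash
cat >> h.py <<'E'
def spanmask(c,box):
    x0,y0,x1,y1=box; a=c["color"].astype(int); m=np.zeros(a.shape[:2],np.uint8)
    q=a[y0:y1,x0:x1]; m[y0:y1,x0:x1]=((q[...,2]>=q[...,0]-2)&(q.sum(2)>360))
    return m
E
python3 - <<'E'
from h import *
c=read_camera("top"); m=spanmask(c,(145,180,210,285))
n,l,st,ce=cv2.connectedComponentsWithStats(m); k=1+st[1:,4].argmax(); print(st[k])
ys,xs=np.nonzero(l==k); P=np.array([ray(c,p,20)[:2] for p in zip(xs,ys)])
far=P[P[:,0]<480]; v=cv2.fitLine(far.astype(np.float32),cv2.DIST_HUBER,0,.01,.01).ravel(); 
d=v[:2]*np.sign(v[0]); print("dir deg",np.degrees(np.arctan2(d[1],d[0])))
R=P[P[:,0]>490]; cc,r=cv2.minEnclosingCircle(R[np.hypot(*(R-[548,279]).T)<52].astype(np.float32)); print("ring",cc,r)
s=(P-np.array(cc))@d; print("ends",s.min(),s.max(),"lat off",np.cross(d,v[2:]-np.array(cc)))
g=np.array(cc)-120*d; print("grip",g)
u=lambda x,y:(210+(x+.5)/6.9-.5,165+(y+.5)/6.9-.5)
H=ray(c,u(403,298),76);M=ray(c,u(435,88),55);T=ray(c,u(305,305),76);T2=ray(c,u(385,285),76)
print("hub",H,"mark",M,np.linalg.norm((M-H)[:2]))
a=np.degrees(np.arctan2(*(M-H)[1::-1])); p=np.degrees(np.arctan2(*(T-T2)[1::-1]));print("nutx deg",a,"pointer",p, "tip r",np.linalg.norm(T-H))
# lugs at z 60
for q in [(345,235),(410,200),(475,268),(455,355),(372,380)]:
    L=ray(c,u(*q),60); print(np.degrees(np.arctan2(*(L-H)[1::-1])),np.linalg.norm((L-H)[:2]))
s=read_camera("scene"); us=lambda x,y:(225+(x+.5)/4.7-.5,175+(y+.5)/4.7-.5)
print("scene ring",ray(s,us(604,440),20),"hub",ray(s,us(213,142),76),"mark",ray(s,us(108,233),55))
print("rail ends", ray(c,u(85,48),55),ray(c,u(775,195),55))
E
```

```text
[156 191  36  88 679]
dir deg 12.3751335
ring (543.6537475585938, 280.6197204589844) 47.804534912109375
ends -168.38318268000887 47.761316206070234 lat off 0.685239564875701
grip [426.442 254.902]
hub [545.843  46.826  76.   ] mark [621.364  37.733  55.   ] 76.06710306777286
nutx deg -6.865626816367829 pointer 104.85030676736 tip r 33.30903949994776
42.11048831576121 31.251496179414673
-1.9759375014811635 35.63006217226279
-62.777002883445455 26.9431318022323
-135.46481120656384 24.977391804854985
157.9752539064312 28.880403347239
scene ring [549.621 282.634  20.   ] hub [551.062  49.624  76.   ] mark [615.908  35.143  55.   ]
rail ends [633.83  159.448  55.   ] [585.461 -80.52   55.   ]<stdin>:8: DeprecationWarning: Arrays of 2-dimensional vectors are deprecated. Use arrays of 3-dimensional vectors instead. (deprecated in NumPy 2.0)
```

```bash
cat >> h.py <<'E'
def go(x,y,z,yawdeg=None):
    "turn first, then slide: prints totals in interface units"
    s=state(); p=s["eef_pos"]; w=np.degrees(s["tcp_rot"][2]); w2=w if yawdeg is None else yawdeg
    dy=(w2-w+180)%360-180; a=np.radians(w2); d=np.array([x,y,z])-p
    X=np.array([np.cos(a),np.sin(a),0]);Y=np.array([np.sin(a),-np.cos(a),0])
    print("pose",p,w,"spin tot",-dy/30,"slide tot",d@X/400,d@Y/400,-d[2]/400)
E
python3 -c "
from h import *
go(436.6,257,100,192.4)"
```

```text
pose [281.213 558.088 214.453] 153.25342387596487 spin tot -1.3048858708011712 slide tot -0.21777025090889102 -0.8185782475451571 0.2861317428373591
```

carry_out(
  moves=[
    {"slide": [0, 0, 0], "spin": -0.2175},
    {"slide": [0, 0, 0], "spin": -0.2175},
    {"slide": [0, 0, 0], "spin": -0.2175},
    {"slide": [0, 0, 0], "spin": -0.2175},
    {"slide": [0, 0, 0], "spin": -0.2175},
    {"slide": [0, 0, 0], "spin": -0.2175},
  ],
  hand=0,
)

```text
t: 0.8
eef_pos: [281.2, 558.1, 214.6]
tcp_rot: [-3.142, -0.0, -2.919]
ft_force: [-0.6, 0.2, -0.3]
opening: 0.997
grip_force: 0.0
```

carry_out(
  moves=[
    {"slide": [-0.02, -0.082, 0.028], "spin": 0},
    {"slide": [-0.022, -0.082, 0.029], "spin": 0},
    {"slide": [-0.022, -0.082, 0.029], "spin": 0},
    {"slide": [-0.022, -0.082, 0.029], "spin": 0},
    {"slide": [-0.022, -0.082, 0.029], "spin": 0},
    {"slide": [-0.022, -0.082, 0.029], "spin": 0},
    {"slide": [-0.022, -0.082, 0.029], "spin": 0},
    {"slide": [-0.022, -0.082, 0.029], "spin": 0},
    {"slide": [-0.022, -0.082, 0.029], "spin": 0},
    {"slide": [-0.022, -0.081, 0.027], "spin": 0},
    {"slide": [0, 0, 0], "spin": 0},
    {"slide": [0, 0, 0], "spin": 0},
  ],
)

```text
t: 1.8
eef_pos: [437.3, 255.7, 99.4]
tcp_rot: [-3.142, -0.001, -2.928]
ft_force: [-0.3, 1.4, -0.3]
opening: 0.998
grip_force: 0.0
```

```bash
python3 -c "
from h import *
go(436.6,257,5,192.4)
for n in ('top','scene'):
  c=read_camera(n);cv2.imwrite('pics/%s1.png'%n,c['color'][:,:,::-1])
a=cv2.imread('pics/scene1.png')[170:320,280:430];b=cv2.imread('pics/top1.png')[170:320,130:280]
cv2.imwrite('pics/both1.png',cv2.resize(np.hstack([a,b]),None,fx=2.66,fy=2.66))
print(proj(read_camera('scene'),[436.6,257,100]))"
```

```text
pose [437.349 255.656  99.436] -167.77834314242517 spin tot -0.005944771414173526 slide tot 0.0011079624066140145 0.0036829250383893543 0.23608977578295853
[373.787 209.118]
```

View pics/both1.png

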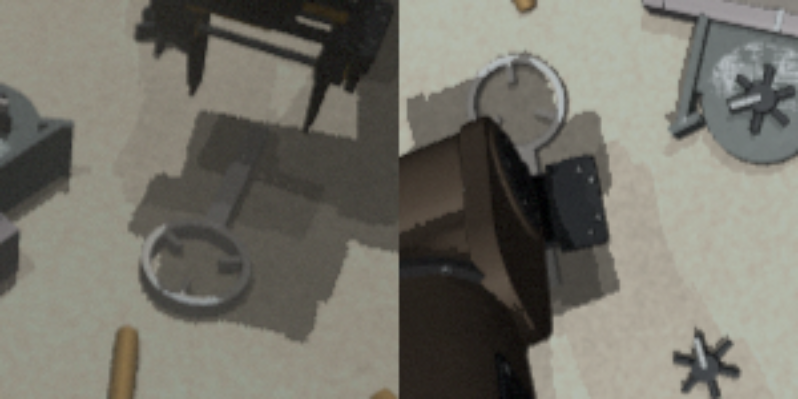

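The scene half shows the fingers straddling the handle, and in the top half the gripper covers the handle as planned. I'll go down and grip.

carry_out(
  moves=[
    {"slide": [0.001, 0.004, 0.06], "spin": 0},
    {"slide": [0, 0, 0.06], "spin": 0},
    {"slide": [0, 0, 0.05], "spin": 0},
    {"slide": [0, 0, 0.04], "spin": 0},
    {"slide": [0, 0, 0.026], "spin": 0},
    {"slide": [0, 0, 0], "spin": 0},
    {"slide": [0, 0, 0], "spin": 0},
  ],
)

```text
t: 2.53
eef_pos: [435.8, 259.1, 5.6]
tcp_rot: [3.142, -0.0, -2.924]
ft_force: [0.5, -0.1, -0.1]
opening: 0.999
grip_force: 0.0
```

carry_out(
  moves=[
    {"slide": [0, 0, 0], "spin": 0},
    {"slide": [0, 0, 0], "spin": 0},
    {"slide": [0, 0, 0], "spin": 0},
    {"slide": [0, 0, 0], "spin": 0},
    {"slide": [0, 0, 0], "spin": 0},
    {"slide": [0, 0, 0], "spin": 0},
    {"slide": [0, 0, 0], "spin": 0},
    {"slide": [0, 0, 0], "spin": 0},
  ],
  hand=1,
)

```text
t: 3.2
eef_pos: [436.1, 258.4, 5.5]
tcp_rot: [3.142, 0.0, -2.925]
ft_force: [-0.3, 0.3, 0.8]
opening: 0.496
grip_force: 0.0
```

carry_out(
  moves=[
    {"slide": [0, 0, 0], "spin": 0},
    {"slide": [0, 0, 0], "spin": 0},
    {"slide": [0, 0, 0], "spin": 0},
    {"slide": [0, 0, 0], "spin": 0},
    {"slide": [0, 0, 0], "spin": 0},
    {"slide": [0, 0, 0], "spin": 0},
    {"slide": [0, 0, 0], "spin": 0},
    {"slide": [0, 0, 0], "spin": 0},
  ],
)

```text
t: 3.87
eef_pos: [436.0, 258.4, 5.4]
tcp_rot: [3.142, -0.0, -2.925]
ft_force: [0.2, -0.5, -1.0]
opening: 0.188
grip_force: 30.0
```

carry_out(
  moves=[
    {"slide": [0, 0, -0.02], "spin": 0},
    {"slide": [0, 0, -0.04], "spin": 0},
    {"slide": [0, 0, -0.05], "spin": 0},
    {"slide": [0, 0, -0.05], "spin": 0},
    {"slide": [0, 0, -0.05], "spin": 0},
    {"slide": [0, 0, -0.04], "spin": 0},
    {"slide": [0, 0, -0.02], "spin": 0},
    {"slide": [0, 0, 0], "spin": 0},
    {"slide": [0, 0, 0], "spin": 0},
  ],
)

```text
t: 4.62
eef_pos: [435.9, 258.4, 113.4]
tcp_rot: [3.141, 0.0, -2.925]
ft_force: [-0.2, -0.3, -2.5]
opening: 0.188
grip_force: 30.0
```

```bash
python3 -c "
from h import *
a=np.radians(12.4)
go(550-112*np.cos(a),49-112*np.sin(a),113,192.4)
c=read_camera('scene');b=read_camera('top')
cv2.imwrite('pics/both2.png',cv2.resize(np.hstack([c['color'][150:300,250:400,::-1],b['color'][150:300,130:280,::-1]]),None,fx=2.66,fy=2.66))"
```

```text
pose [435.853 258.373 113.365] -167.59584674917355 spin tot 0.00013844169421493765 slide tot 0.11369013554996371 -0.5725013826743112 0.0009119421799050897
```

View pics/both2.png

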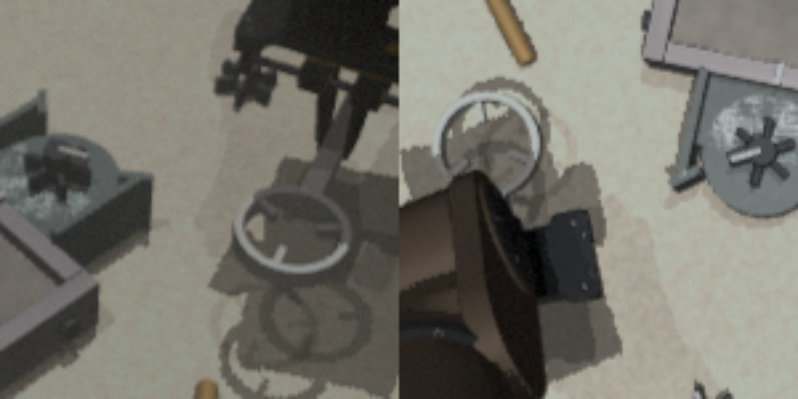

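The spanner is held and level. The ring centre is about (359.8,237.2) in the scene view and (163.5,203.8) in the top view. I'll triangulate both the ring and the hub from the two views.

```bash
cat >> h.py <<'E'
def tri(us,ut):
    s=read_camera("scene");t=read_camera("top")
    Ps=[c["K"]@np.c_[c["R"],c["t"]] for c in(s,t)]
    X=cv2.triangulatePoints(Ps[0],Ps[1],np.array(us,float),np.array(ut,float)).ravel(); return X[:3]/X[3]
E
python3 -c "
from h import *
print('ring top',tri((359.8,237.2),(163.5,203.8)))
c=read_camera('scene');b=read_camera('top');print(ray(c,(359.8,237.2),128),ray(b,(163.5,203.8),128))
print('hub top',tri((269.7,204.8),(268.0,207.7)),ray(c,(269.7,204.8),76),ray(b,(268.,207.7),76))
"
```

```text
ring top [546.303 282.329 119.702]
[552.027 286.804 128.   ] [546.466 278.644 128.   ]
hub top [546.918  46.452  70.839] [551.337  49.171  76.   ] [545.987  46.778  76.   ]
```

carry_out(
  moves=[
    {"slide": [0.009, -0.04, 0], "spin": 0},
    {"slide": [0.0155, -0.0715, 0], "spin": 0},
    {"slide": [0.0155, -0.0715, 0], "spin": 0},
    {"slide": [0.0155, -0.0715, 0], "spin": 0},
    {"slide": [0.0155, -0.0715, 0], "spin": 0},
    {"slide": [0.0155, -0.0715, 0], "spin": 0},
    {"slide": [0.0155, -0.0715, 0], "spin": 0},
    {"slide": [0.0155, -0.0715, 0], "spin": 0},
    {"slide": [0.007, -0.031, 0], "spin": 0},
    {"slide": [0, 0, 0.03], "spin": 0},
    {"slide": [0, 0, 0], "spin": 0},
    {"slide": [0, 0, 0], "spin": 0},
  ],
)

```text
t: 6.02
eef_pos: [436.3, 24.4, 101.2]
tcp_rot: [3.141, -0.001, -2.925]
ft_force: [-0.4, -0.4, -3.0]
opening: 0.187
grip_force: 30.0
```

```bash
python3 -c "
from h import *
go(436.4,24.4,101,192.4)
c=read_camera('scene');b=read_camera('top')
print(c['color'].shape)
cv2.imwrite('pics/both3.png',cv2.convertScaleAbs(cv2.resize(np.hstack([c['color'][145:245,215:315,::-1],b['color'][150:250,220:320,::-1]]),None,fx=4,fy=4,interpolation=cv2.INTER_CUBIC),alpha=1.4,beta=10))"
```

```text
pose [436.259  24.432 101.169] -167.61542786710635 spin tot -0.0005142622368794036 slide tot -0.00032616979884322254 -0.00015262764483844164 0.0004227884371963242
(420, 560, 3)
```

View pics/both3.png

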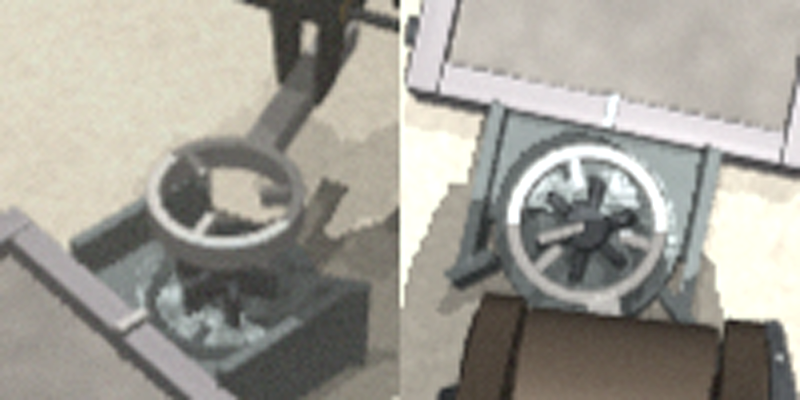

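The top half shows the ring centred near (587,224) with the hub at (590,229), and the teeth fall midway between the lugs. I'll convert the residual offset to mm.

```bash
python3 -c "
from h import *
b=read_camera('top');c=read_camera('scene')
f=lambda x,y:(220+(x-400+.5)/4-.5,150+(y+.5)/4-.5)
g=lambda x,y:(215+(x+.5)/4-.5,145+(y+.5)/4-.5)
for z in (112,116): print('ring',ray(b,f(587,224),z),ray(c,g(224,193),z))
print('hub',ray(b,f(590,230),76))
"
```

```text
ring [546.985  49.092 112.   ] [548.001  49.354 112.   ]
ring [546.559  48.918 116.   ] [551.304  51.957 116.   ]
hub [547.313  48.847  76.   ]
```

The ring and hub agree to about 1 mm, so I'll lower it.

carry_out(
  moves=[
    {"slide": [0, 0, 0.03], "spin": 0},
    {"slide": [0, 0, 0.03], "spin": 0},
    {"slide": [0, 0, 0.02], "spin": 0},
    {"slide": [0, 0, 0.015], "spin": 0},
    {"slide": [0, 0, 0.015], "spin": 0},
    {"slide": [0, 0, 0.01], "spin": 0},
    {"slide": [0, 0, 0], "spin": 0},
    {"slide": [0, 0, 0], "spin": 0},
  ],
)

```text
t: 6.88
eef_pos: [436.6, 24.5, 53.4]
tcp_rot: [3.141, -0.0, -2.925]
ft_force: [0.8, 1.0, -2.8]
opening: 0.186
grip_force: 30.0
```

carry_out(
  moves=[
    {"slide": [0, 0, 0.01], "spin": 0},
    {"slide": [0, 0, 0.01], "spin": 0},
    {"slide": [0, 0, 0], "spin": 0},
    {"slide": [0, 0, 0], "spin": 0},
  ],
)

```text
t: 7.22
eef_pos: [436.9, 24.4, 45.5]
tcp_rot: [-3.141, 0.001, -2.925]
ft_force: [1.3, 1.8, -2.1]
opening: 0.186
grip_force: 30.0
```

carry_out(
  moves=[
    {"slide": [-0.0011, 0.0246, 0], "spin": 0.1667},
    {"slide": [-0.0011, 0.0246, 0], "spin": 0.1667},
    {"slide": [-0.0011, 0.0246, 0], "spin": 0.1667},
    {"slide": [-0.0011, 0.0246, 0], "spin": 0.1667},
    {"slide": [-0.0011, 0.0246, 0], "spin": 0.1667},
    {"slide": [-0.0011, 0.0246, 0], "spin": 0.1667},
    {"slide": [0, 0, 0], "spin": 0},
    {"slide": [0, 0, 0], "spin": 0},
  ],
)

```text
t: 7.88
eef_pos: [439.3, 83.6, 45.5]
tcp_rot: [3.141, 0.0, 2.836]
ft_force: [0.1, 4.6, -0.7]
opening: 0.187
grip_force: 30.3
```

```bash
python3 -c "
from h import *
s=state();w=s['tcp_rot'][2];print(s['eef_pos'],np.degrees(w)%360,s['eef_pos'][:2]-113*np.array([np.cos(w),np.sin(w)]),s['ft_force'],s['moment'])
w=-2.925;print(np.array([436.9,24.4])-113*np.array([np.cos(w),np.sin(w)]))"
```

```text
[439.264  83.562  45.52 ] 162.4896334892237 [547.028  49.563] [ 0.095  4.637 -0.67 ] [ 0.942 -0.091  0.638]
[547.26   48.684]
```

carry_out(
  moves=[
    {"slide": [-0.0011, 0.0246, 0], "spin": 0.1667},
    {"slide": [-0.0011, 0.0246, 0], "spin": 0.1667},
    {"slide": [-0.0011, 0.0246, 0], "spin": 0.1667},
    {"slide": [-0.0011, 0.0246, 0], "spin": 0.1667},
    {"slide": [-0.0011, 0.0246, 0], "spin": 0.1667},
    {"slide": [-0.0011, 0.0246, 0], "spin": 0.1667},
    {"slide": [-0.0011, 0.0246, 0], "spin": 0.1667},
    {"slide": [-0.0011, 0.0246, 0], "spin": 0.1667},
    {"slide": [0, 0, 0], "spin": 0},
    {"slide": [0, 0, 0], "spin": 0},
  ],
)

```text
t: 8.72
eef_pos: [486.3, 145.1, 45.5]
tcp_rot: [3.141, -0.001, 2.137]
ft_force: [-2.4, 10.6, 0.5]
opening: 0.189
grip_force: 30.4
```

```bash
python3 -c "
from h import *
s=state();w=s['tcp_rot'][2];print(s['eef_pos'],np.degrees(w)%360,s['eef_pos'][:2]-113*np.array([np.cos(w),np.sin(w)]),s['ft_force'],s['moment'])"
```

```text
[486.285 145.108  45.468] 122.44101457857873 [546.902  49.742] [-2.429 10.587  0.489] [1.84  0.249 0.615]
```

carry_out(
  moves=[
    {"slide": [-0.0011, -0.0246, 0], "spin": -0.1667},
    {"slide": [-0.0011, -0.0246, 0], "spin": -0.1667},
    {"slide": [0, 0, 0], "spin": 0},
    {"slide": [0, 0, -0.02], "spin": 0},
    {"slide": [0, 0, -0.03], "spin": 0},
    {"slide": [0, 0, -0.03], "spin": 0},
    {"slide": [0, 0, -0.03], "spin": 0},
    {"slide": [0, 0, -0.03], "spin": 0},
    {"slide": [0, 0, 0], "spin": 0},
    {"slide": [0, 0, 0], "spin": 0},
  ],
)

```text
t: 9.55
eef_pos: [473.3, 132.0, 103.0]
tcp_rot: [3.137, 0.004, 2.308]
ft_force: [6.3, -1.0, -3.7]
opening: 0.185
grip_force: 30.0
```

carry_out(
  moves=[
    {"slide": [-0.0011, -0.0246, 0], "spin": -0.1667},
    {"slide": [-0.0011, -0.0246, 0], "spin": -0.1667},
    {"slide": [-0.0011, -0.0246, 0], "spin": -0.1667},
    {"slide": [-0.0011, -0.0246, 0], "spin": -0.1667},
    {"slide": [-0.0011, -0.0246, 0], "spin": -0.1667},
    {"slide": [-0.0011, -0.0246, 0], "spin": -0.1667},
    {"slide": [-0.0011, -0.0246, 0], "spin": -0.1667},
    {"slide": [-0.0011, -0.0246, 0], "spin": -0.1667},
    {"slide": [-0.0011, -0.0246, 0], "spin": -0.1667},
    {"slide": [-0.0011, -0.0246, 0], "spin": -0.1667},
    {"slide": [-0.0011, -0.0246, 0], "spin": -0.1667},
    {"slide": [-0.0011, -0.0246, 0], "spin": -0.1667},
  ],
)

```text
t: 10.55
eef_pos: [442.2, 23.7, 102.9]
tcp_rot: [-3.139, 0.012, -2.926]
ft_force: [22.1, 5.2, -11.0]
opening: 0.187
grip_force: 30.1
```

carry_out(
  moves=[
    {"slide": [-0.0011, -0.0246, 0], "spin": -0.1667},
    {"slide": [0, 0, 0], "spin": 0},
    {"slide": [0, 0, 0], "spin": 0},
  ],
)

```text
t: 10.8
eef_pos: [445.0, 14.4, 102.9]
tcp_rot: [-3.138, 0.011, -2.843]
ft_force: [20.2, 5.7, -8.9]
opening: 0.19
grip_force: 30.0
```

```bash
python3 -c "
from h import *
s=state();w=s['tcp_rot'][2];print(s['eef_pos'],np.degrees(w)%360,s['eef_pos'][:2]-113*np.array([np.cos(w),np.sin(w)]),s['ft_force'],s['moment'])
c=read_camera('scene');b=read_camera('top')
cv2.imwrite('pics/both4.png',cv2.convertScaleAbs(cv2.resize(np.hstack([c['color'][145:245,215:315,::-1],b['color'][150:250,220:320,::-1]]),None,fx=4,fy=4,interpolation=cv2.INTER_CUBIC),alpha=1.4,beta=10))"
```

```text
[444.963  14.389 102.887] 197.09217860502088 [552.973  47.601] [20.187  5.677 -8.908] [ 1.374 -3.623 -0.117]
```

View pics/both4.png

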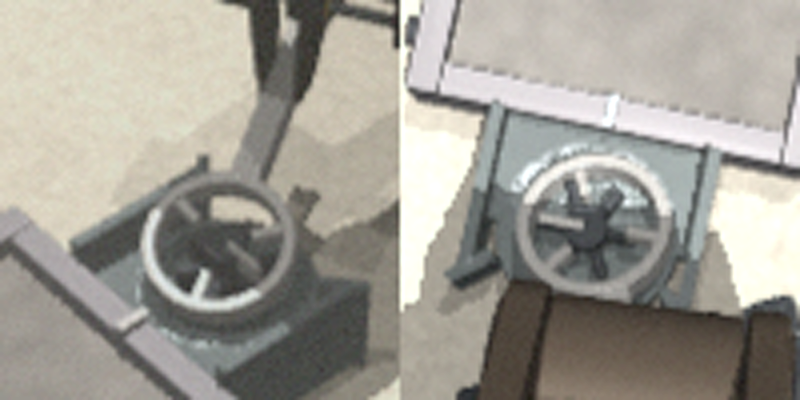

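The scene half shows the ring tilted in the grip and still around the hub: it snagged on the lift. In the top half the swing back has also dragged the pointer partly back, to about (560,222). I'll lift clear, lay the spanner flat on the table to level it, and take a fresh grip.

carry_out(
  moves=[
    {"slide": [0, 0, -0.03], "spin": 0},
    {"slide": [0, 0, -0.04], "spin": 0},
    {"slide": [0, 0, -0.05], "spin": 0},
    {"slide": [0, 0, -0.05], "spin": 0},
    {"slide": [0, 0, -0.05], "spin": 0},
    {"slide": [0, 0, -0.03], "spin": 0},
    {"slide": [0, 0, 0], "spin": 0},
    {"slide": [0, 0, 0], "spin": 0},
  ],
)

```text
t: 11.57
eef_pos: [439.4, 14.9, 201.8]
tcp_rot: [-3.141, 0.001, -2.84]
ft_force: [-0.1, 0.8, -3.5]
opening: 0.186
grip_force: 30.0
```

```bash
python3 -c "
from h import *
go(436,258.4,203,192.4)
print(state()['ft_force'])
c=read_camera('scene');b=read_camera('top')
cv2.imwrite('pics/both5.png',cv2.convertScaleAbs(cv2.resize(np.hstack([c['color'][110:260,190:340,::-1],b['color'][140:290,200:350,::-1]]),None,fx=2.66,fy=2.66,interpolation=cv2.INTER_CUBIC),alpha=1.4,beta=10))"
```

```text
pose [439.361  14.884 201.811] -162.71773544336418 spin tot 0.16274215188786154 slide tot -0.12252355232954847 0.5963934374681247 -0.002973144619499024
[-0.098  0.784 -3.455]
```

View pics/both5.png

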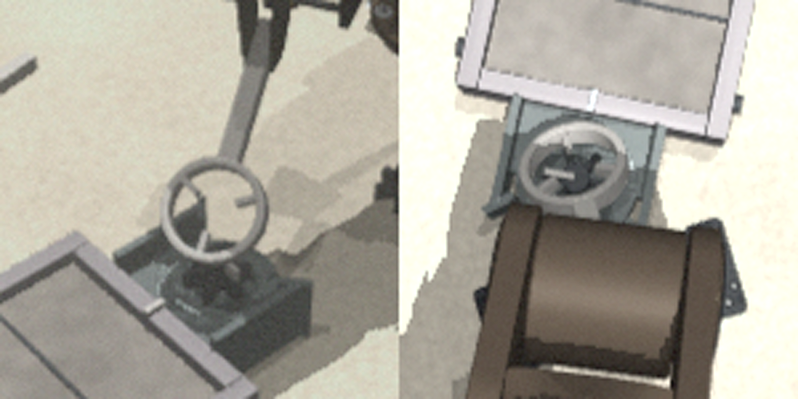

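The spanner is free and droops about 35° in the grip, with the ring centre near (270.5,189) in the scene view and (265,202) in the top view. The pointer points left. I'll carry it back to the table on the left and press it flat.

carry_out(
  moves=[
    {"slide": [-0.01, 0.04, 0], "spin": 0.081},
    {"slide": [-0.014, 0.07, 0], "spin": 0.082},
    {"slide": [-0.014, 0.07, 0], "spin": 0},
    {"slide": [-0.014, 0.07, 0], "spin": 0},
    {"slide": [-0.014, 0.07, 0], "spin": 0},
    {"slide": [-0.014, 0.07, 0], "spin": 0},
    {"slide": [-0.014, 0.07, 0], "spin": 0},
    {"slide": [-0.014, 0.07, 0], "spin": 0},
    {"slide": [-0.014, 0.066, 0], "spin": 0},
    {"slide": [0, 0, 0], "spin": 0},
    {"slide": [0, 0, 0], "spin": 0},
  ],
)

```text
t: 12.58
eef_pos: [432.0, 258.8, 200.2]
tcp_rot: [-3.141, -0.002, -2.922]
ft_force: [-0.4, -0.6, -3.0]
opening: 0.189
grip_force: 30.0
```

carry_out(
  moves=[
    {"slide": [0, 0, 0.06], "spin": 0},
    {"slide": [0, 0, 0.06], "spin": 0},
    {"slide": [0, 0, 0.06], "spin": 0},
    {"slide": [0, 0, 0.05], "spin": 0},
    {"slide": [0, 0, 0.05], "spin": 0},
    {"slide": [0, 0, 0.05], "spin": 0},
    {"slide": [0, 0, 0.05], "spin": 0},
    {"slide": [0, 0, 0.05], "spin": 0},
    {"slide": [0, 0, 0.03], "spin": 0},
    {"slide": [0, 0, 0], "spin": 0},
    {"slide": [0, 0, 0], "spin": 0},
  ],
)

```text
t: 13.5
eef_pos: [432.4, 257.1, 17.0]
tcp_rot: [-3.141, -0.002, -2.924]
ft_force: [-0.2, -0.6, -3.2]
opening: 0.185
grip_force: 30.0
```

carry_out(
  moves=[
    {"slide": [0, 0, 0.015], "spin": 0},
    {"slide": [0, 0, 0.014], "spin": 0},
    {"slide": [0, 0, 0], "spin": 0},
    {"slide": [0, 0, 0], "spin": 0},
  ],
)

```text
t: 13.83
eef_pos: [433.0, 258.1, 6.1]
tcp_rot: [3.141, 0.001, -2.923]
ft_force: [-0.5, -1.3, -0.0]
opening: 0.19
grip_force: 30.0
```

```bash
python3 -c "
from h import *
s=state();print(s['eef_pos'],s['ft_force'],s['moment'])
c=read_camera('scene');b=read_camera('top')
cv2.imwrite('pics/both6.png',cv2.convertScaleAbs(cv2.resize(np.hstack([c['color'][150:300,280:430,::-1],b['color'][150:300,130:280,::-1]]),None,fx=2.66,fy=2.66,interpolation=cv2.INTER_CUBIC),alpha=1.4,beta=10))"
```

```text
[432.951 258.092   6.053] [-0.508 -1.259 -0.008] [-0.092 -0.16  -0.151]
```

View pics/both6.png

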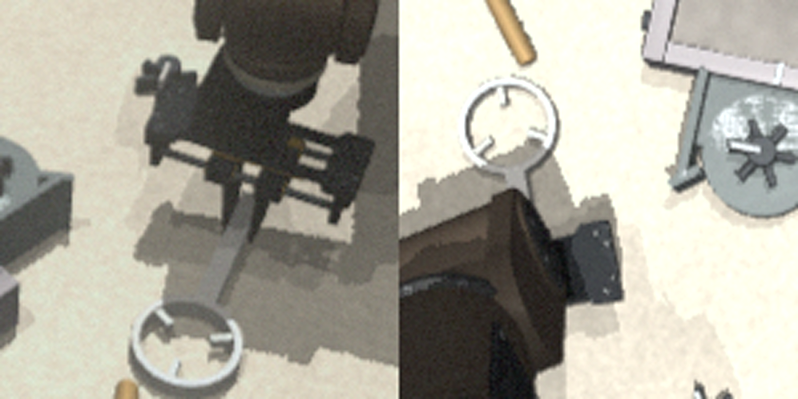

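The spanner is flat on the table, with the ring at (171.7,197) in the top view and (350.3,277.8) in the scene view. The handle slid about 25 mm through the grip. I'll let go, back away and measure numerically.

carry_out(
  moves=[
    {"slide": [0, 0, 0], "spin": 0},
    {"slide": [0, 0, 0], "spin": 0},
    {"slide": [0, 0, 0], "spin": 0},
    {"slide": [0, 0, 0], "spin": 0},
    {"slide": [0, 0, 0], "spin": 0},
    {"slide": [0, 0, 0], "spin": 0},
    {"slide": [0, 0, 0], "spin": 0},
    {"slide": [0, 0, 0], "spin": 0},
    {"slide": [0, 0, 0], "spin": 0},
    {"slide": [0, 0, 0], "spin": 0},
  ],
  hand=0.1,
)

```text
t: 14.77
eef_pos: [432.7, 258.1, 5.8]
tcp_rot: [3.142, 0.0, -2.923]
ft_force: [0.3, 1.1, 0.4]
opening: 0.832
grip_force: 0.0
```

carry_out(
  moves=[
    {"slide": [0, 0, -0.04], "spin": 0},
    {"slide": [0, 0, -0.08], "spin": 0},
    {"slide": [0, 0, -0.08], "spin": 0},
    {"slide": [0, 0.06, -0.05], "spin": 0},
    {"slide": [0, 0.1, 0], "spin": 0},
    {"slide": [0, 0.1, 0], "spin": 0},
    {"slide": [0, 0.1, 0], "spin": 0},
    {"slide": [0, 0.1, 0], "spin": 0},
    {"slide": [0, 0.1, 0], "spin": 0},
    {"slide": [0, 0.06, 0], "spin": 0},
    {"slide": [0, 0, 0], "spin": 0},
    {"slide": [0, 0, 0], "spin": 0},
  ],
)

```text
t: 15.77
eef_pos: [378.1, 500.9, 105.3]
tcp_rot: [-3.141, -0.0, -2.921]
ft_force: [0.5, -0.2, -0.2]
opening: 0.9
grip_force: 0.0
```

```bash
cat > meas.py <<'E'
from h import *
def spn(box=(145,165,215,285)):
    c=read_camera("top"); m=spanmask(c,box)
    n,l,st,ce=cv2.connectedComponentsWithStats(m); k=1+st[1:,4].argmax(); print(st[k])
    ys,xs=np.nonzero(l==k); P=np.array([ray(c,p,20)[:2] for p in zip(xs,ys)],np.float32)
    far=P[P[:,0]<P[:,0].max()-120]; v=cv2.fitLine(far,cv2.DIST_HUBER,0,.01,.01).ravel(); d=v[:2]*np.sign(v[0])
    s=P@d; R=P[s>s.max()-93]; cc,r=cv2.minEnclosingCircle(R); cc=np.array(cc)
    print("dir",np.degrees(np.arctan2(d[1],d[0])),"ring",cc,r,"span",s.max()-s.min(),"handle end->ring from tip",s.min()+172,"tip side",s.max()-46,"cc",cc@d)
    # dark-hole check: centre of inner hole
    return cc,d
def pointer():
    c=read_camera("top"); x0,y0,x1,y1=255,192,282,222; q=c["color"][y0:y1,x0:x1].astype(int)
    for r in range(0,y1-y0): print(''.join('%4d'%v for v in q[r].sum(1)//3))
E
python3 -c "
from meas import *
print(state()['eef_pos']);spn();pointer()"
```

```text
[378.056 500.89  105.346]
[153 179  36  88 684]
dir 12.53392 ring [572.777 289.036] 47.024654388427734 span 216.04578 handle end->ring from tip 624.1449 tip side 622.1907 cc 621.8520310783097
 138 131 114 106  98 100 102 112 121 121 110 103  98  99 101 108 116 111 122 150 127 125 113 112 106 106 108
 138 123 120 123 113 104 103 103 101 118 115 108 100  99 101 117 135 128 146 154 138 139 137 132 122 127 127
 157 142 136 154 138 117 103  99  93 122 118 103 101 100 100 101 111 118 150 148 125 143 150 144 135 145 147
 155 144 135 136 129 124  69  55  64 102 127 116 109  99 105 107 116 116 145 157 136 152 144 136 128 145 145
 150 146 142 127 129 124  68  56  61  73 126 131 127 102 114 116 133 113  94 139 136 134 125 126 128 148 144
 155 146 147 148 130 122  90  53  65  69 125 145 121 102 110  99  86  69  69  79 128 148 154 148 158 149 142
 144 147 146 157 124 106  99  44  61  58  84 128 116  99  97  87  63  53  53  56  65 126 137 138 148 148 136
 148 141 142 155 125 113  96  43  54  61  64 121 125  99  96  60  66  52  62  57  49  98 125 126 132 127 126
 153 142 138 152 145 138  91  44  52
[... 1661 characters left out ...]
56  86 107 104 106 106 107 105 106 104 102 105
 101  99  76  54  54  40  75  93  91  94  93  94  84  50  59  54  63 103 106 106 107 108 105 102 103 103 105
 103 104  96  57  40  64 103 104 104 103 105 102  86  46  52  62  63  98 106 106 104 105 104 106 106 104 103
 103 101  89  87  65  96 102 104 103 104 106 103  89  71  50  63  55  99 104 106 106 105 104 105 103 106 105
 103 102  95  94  94 104 104 103 103 104 105 103  91  85  39  52  60  94 105 106 106 104 105 105 104 105 103
 103 105 105 104 104 103 105 101 106 105 105 103  92  87  63  70  87 106 105 107 106 104 105 106 106 103 103
 104 103 103 104 103 103 105 105 105 106 105 105 104  90  90  97  98 107 107 110 107 105 105 106 107 105 105
```

```bash
cat >> meas.py <<'E'
def disc():
    c=read_camera("top"); a=c["color"].astype(int)
    m=((a[...,2]>=a[...,0]-2)&(a.sum(2)>200)&(a.sum(2)<420)) # bracket grey
    pts=[]
    for col in range(252,280):
        rows=[r for r in range(205,245) if m[r,col]]
        if rows: pts.append((col,max(rows)+.5))
    P=np.array([ray(c,p,40)[:2] for p in pts]); print(np.array(pts)[:,1])
    A=np.c_[2*P,np.ones(len(P))]; b=(P**2).sum(1); w=np.ones(len(P))
    for _ in range(20):
        x=np.linalg.lstsq(A*w[:,None],b*w,rcond=None)[0]; r=np.sqrt(x[2]+x[:2]@x[:2]); e=np.abs(np.hypot(*(P-x[:2]).T)-r); w=1/(1+(e/1)**2)
    print("disc centre",x[:2],"r",r,"res",np.median(e))
def hub():
    c=read_camera("top"); a=c["color"].astype(int).sum(2)/3; sub=a[180:232,240:295]
    m=(sub<80).astype(np.uint8); d=cv2.distanceTransform(m,cv2.DIST_L2,5); i=np.unravel_index(d.argmax(),d.shape); print("hub dt",i[1]+240,i[0]+180,d.max(),ray(c,(i[1]+240,i[0]+180),70))
    q=a[192:222,255:282]; w=np.zeros_like(q);w[10:17,:12]=((q>110)[10:17,:12]);ys,xs=np.nonzero(w)
    P=np.array([ray(c,(x+255,y+192),76)[:2] for x,y in zip(xs,ys)],np.float32); v=cv2.fitLine(P,cv2.DIST_HUBER,0,.01,.01).ravel(); print("pointer dir",np.degrees(np.arctan2(v[1],v[0])),len(P), "pt",v[2:])
E
python3 -c "
from meas import *
disc();hub();c=read_camera('scene');print(ray(c,(350.3,277.8),20))
a=c['color'].astype(int).sum(2)//3
"
```

```text
[225.5 226.5 226.5 227.5 228.5 228.5 229.5 229.5 229.5 230.5 230.5 230.5
 230.5 230.5 230.5 230.5 230.5 230.5 230.5 230.5 230.5 229.5 229.5 229.5
 228.5 228.5 227.5 226.5]
disc centre [547.332  51.982] r 53.295569723293895 res 0.47497417195203084
hub dt 240 206 3.5969 [549.786 112.947  70.   ]
pointer dir 78.67348 26 pt [552.558  66.201]
[575.934 291.771  20.   ]
```

```bash
python3 -c "
from h import *
go(470.5,266.3,105,192.5);go(470.5,266.3,3,192.5)"
```

```text
pose [379.461 499.175 105.999] -167.56518986146352 spin tot -0.00217299538211743 slide tot -0.09619470226846755 -0.6176473664456866 0.002496464607160718
pose [379.461 499.175 105.999] -167.56518986146352 spin tot -0.00217299538211743 slide tot -0.09619470226846755 -0.6176473664456866 0.2574964646071607
```

carry_out(
  moves=[
    {"slide": [-0.008, -0.04, 0], "spin": 0},
    {"slide": [-0.012, -0.08, 0], "spin": 0},
    {"slide": [-0.012, -0.08, 0], "spin": 0},
    {"slide": [-0.012, -0.08, 0], "spin": 0},
    {"slide": [-0.012, -0.08, 0], "spin": 0},
    {"slide": [-0.012, -0.08, 0], "spin": 0},
    {"slide": [-0.012, -0.08, 0], "spin": 0},
    {"slide": [-0.012, -0.06, 0], "spin": 0},
    {"slide": [-0.004, -0.038, 0], "spin": 0},
    {"slide": [0, 0, 0], "spin": 0},
    {"slide": [0, 0, 0], "spin": 0},
  ],
  hand=0,
)

```text
t: 16.93
eef_pos: [470.3, 265.7, 106.1]
tcp_rot: [3.141, 0.0, -2.926]
ft_force: [0.4, 0.1, 0.4]
opening: 0.999
grip_force: 0.0
```

carry_out(
  moves=[
    {"slide": [0, 0, 0.06], "spin": 0},
    {"slide": [0, 0, 0.06], "spin": 0},
    {"slide": [0, 0, 0.06], "spin": 0},
    {"slide": [0, 0, 0.04], "spin": 0},
    {"slide": [0, 0, 0.02], "spin": 0},
    {"slide": [0, 0, 0.015], "spin": 0},
    {"slide": [0, 0, 0], "spin": 0},
    {"slide": [0, 0, 0], "spin": 0},
  ],
)

```text
t: 17.6
eef_pos: [470.1, 267.5, 4.4]
tcp_rot: [3.141, 0.001, -2.923]
ft_force: [-0.3, -0.4, -0.5]
opening: 0.999
grip_force: 0.0
```

carry_out(
  moves=[
    {"slide": [0, 0, 0], "spin": 0},
    {"slide": [0, 0, 0], "spin": 0},
    {"slide": [0, 0, 0], "spin": 0},
    {"slide": [0, 0, 0], "spin": 0},
    {"slide": [0, 0, 0], "spin": 0},
    {"slide": [0, 0, 0], "spin": 0},
    {"slide": [0, 0, 0], "spin": 0},
    {"slide": [0, 0, 0], "spin": 0},
    {"slide": [0, 0, 0], "spin": 0},
    {"slide": [0, 0, 0], "spin": 0},
    {"slide": [0, 0, 0], "spin": 0},
    {"slide": [0, 0, 0], "spin": 0},
  ],
  hand=1,
)

```text
t: 18.6
eef_pos: [470.0, 267.2, 3.8]
tcp_rot: [3.142, 0.0, -2.923]
ft_force: [0.2, 1.0, -0.5]
opening: 0.216
grip_force: 0.0
```

carry_out(
  moves=[
    {"slide": [0, 0, 0], "spin": 0},
    {"slide": [0, 0, 0], "spin": 0},
    {"slide": [0, 0, 0], "spin": 0},
    {"slide": [0, 0, 0], "spin": 0},
    {"slide": [0, 0, 0], "spin": 0},
    {"slide": [0, 0, 0], "spin": 0},
  ],
)

```text
t: 19.1
eef_pos: [470.0, 267.1, 3.8]
tcp_rot: [3.142, -0.0, -2.923]
ft_force: [-0.5, -1.1, 0.6]
opening: 0.186
grip_force: 30.0
```

carry_out(
  moves=[
    {"slide": [0, 0, -0.02], "spin": 0},
    {"slide": [0, 0, -0.04], "spin": 0},
    {"slide": [0, 0, -0.05], "spin": 0},
    {"slide": [0, 0, -0.05], "spin": 0},
    {"slide": [0, 0, -0.05], "spin": 0},
    {"slide": [0, 0, -0.04], "spin": 0},
    {"slide": [0, 0, 0], "spin": 0.16},
    {"slide": [0, 0, 0], "spin": 0.16},
    {"slide": [0, 0, 0], "spin": 0.16},
    {"slide": [0, 0, 0], "spin": 0.16},
    {"slide": [0, 0, 0], "spin": 0.16},
    {"slide": [0, 0, 0], "spin": 0},
  ],
)

```text
t: 20.1
eef_pos: [469.7, 267.1, 104.2]
tcp_rot: [-3.142, -0.0, 2.937]
ft_force: [0.1, 0.7, -2.8]
opening: 0.191
grip_force: 30.0
```

```bash
cat >> h.py <<'E'
def goring(cx,cy,z,rho,psi,nutx=-11.5):
    a=np.radians(psi+nutx); go(cx-rho*np.cos(a),cy-rho*np.sin(a),z,psi+nutx+180)
E
python3 -c "
from h import *
goring(549.3,51.5,100,107,0)"
```

```text
pose [469.675 267.139 104.173] 168.30404445567896 spin tot -0.006531851477367923 slide tot -0.03504427126136854 -0.4885887651887991 0.010431688229696832
```

carry_out(
  moves=[
    {"slide": [-0.002, -0.03, 0], "spin": -0.006},
    {"slide": [-0.004, -0.06, 0], "spin": 0},
    {"slide": [-0.005, -0.07, 0], "spin": 0},
    {"slide": [-0.005, -0.07, 0], "spin": 0},
    {"slide": [-0.005, -0.07, 0], "spin": 0},
    {"slide": [-0.005, -0.07, 0], "spin": 0},
    {"slide": [-0.005, -0.06, 0], "spin": 0},
    {"slide": [-0.004, -0.059, 0.01], "spin": 0},
    {"slide": [0, 0, 0], "spin": 0},
    {"slide": [0, 0, 0], "spin": 0},
    {"slide": [0, 0, 0], "spin": 0},
  ],
)

```text
t: 21.02
eef_pos: [445.3, 72.6, 100.1]
tcp_rot: [3.141, 0.0, 2.945]
ft_force: [0.4, -0.2, -2.5]
opening: 0.189
grip_force: 30.0
```

```bash
cat >> meas.py <<'E'
def ringover(z,guess):
    "ring seen over the nut in the top view: fit ellipse to its bright rim, numeric only"
    c=read_camera("top"); a=c["color"].astype(int); g=proj(c,[*guess,z]); D=c["K"][0,0]/(1221.5-z); ro=46*D; 
    # radial profile: outer edge points = strongest gradient between 41 and 51 mm
    G=cv2.GaussianBlur(c["color"],(0,0),.6).astype(float).mean(2); E=[]
    for t in np.radians(np.arange(0,360,6)):
        rr=np.arange(38,46,.25)*D; p=g[:,None]+np.array([np.cos(t),np.sin(t)])[:,None]*(np.arange(34,52,.5)*D)
        pr=cv2.remap(G.astype(np.float32),p[0].astype(np.float32)[None],p[1].astype(np.float32)[None],cv2.INTER_LINEAR).ravel()
        k=pr.argmax(); E.append((p[0,k],p[1,k],pr[k],34+.5*k))
    return c,g,np.array(E)
E
python3 -c "
from meas import *
goring(549.3,51.5,100,107,0)
c,g,E=ringover(117,(548,51)); print(g)
for e in E[::3]: print(e)
"
```

```text
pose [445.325  72.558 100.057] 168.7552729340426 spin tot 0.008509097801420278 slide tot 0.002284001338428097 0.0002340738356973053 0.00014365048243316635
[265.446 204.932]
[283.881 204.932 181.513  40.   ]
[282.54  210.487 177.844  39.   ]
[279.614 215.226 178.556  38.   ]
[275.605 218.914 175.296  37.5  ]
[270.644 220.931 139.141  36.5  ]
[265.446 221.985 108.333  37.   ]
[260.177 221.15  116.975  37.   ]
[255.152 219.101 118.718  38.   ]
[251.091 215.362 118.758  38.5  ]
[248.133 210.558 119.984  39.5  ]
[247.011 204.932 121.354  40.   ]
[247.694 199.164 175.721  40.5  ]
[249.973 193.69  177.718  41.5  ]
[254.068 189.272 175.964  42.   ]
[259.464 186.523 173.034  42.   ]
[265.446 185.806 176.203  41.5  ]
[271.285 186.961 176.004  41.   ]
[276.959 189.086 176.845  42.5  ]
[280.919 193.69  178.809  41.5  ]
[282.979 199.236 178.99   40.   ]
```

The rim centre agrees in y and sits about 2 mm too far forward in x, so I'll correct that and lower.

carry_out(
  moves=[
    {"slide": [0.0045, 0, 0.03], "spin": 0},
    {"slide": [0, 0, 0.03], "spin": 0},
    {"slide": [0, 0, 0.02], "spin": 0},
    {"slide": [0, 0, 0.015], "spin": 0},
    {"slide": [0, 0, 0.015], "spin": 0},
    {"slide": [0, 0, 0.01], "spin": 0},
    {"slide": [0, 0, 0.01], "spin": 0},
    {"slide": [0, 0, 0], "spin": 0},
    {"slide": [0, 0, 0], "spin": 0},
  ],
)

```text
t: 21.82
eef_pos: [443.6, 73.0, 47.8]
tcp_rot: [3.142, -0.0, 2.944]
ft_force: [0.2, 0.1, -2.3]
opening: 0.189
grip_force: 30.0
```

carry_out(
  moves=[
    {"slide": [0, 0, 0.009], "spin": 0},
    {"slide": [0, 0, 0], "spin": 0},
    {"slide": [0, 0, 0], "spin": 0},
  ],
)

```text
t: 22.07
eef_pos: [443.8, 73.0, 44.3]
tcp_rot: [3.141, 0.001, 2.944]
ft_force: [0.6, -0.1, -3.0]
opening: 0.187
grip_force: 30.0
```

carry_out(
  moves=[
    {"slide": [-0.001, 0.0235, 0], "spin": 0.1667},
    {"slide": [-0.001, 0.0235, 0], "spin": 0.1667},
    {"slide": [-0.001, 0.0235, 0], "spin": 0.1667},
    {"slide": [-0.001, 0.0235, 0], "spin": 0.1667},
    {"slide": [-0.001, 0.0235, 0], "spin": 0.1667},
    {"slide": [0, 0, 0], "spin": 0},
    {"slide": [0, 0, 0], "spin": 0},
  ],
)

```text
t: 22.65
eef_pos: [462.8, 115.7, 44.4]
tcp_rot: [3.141, 0.001, 2.511]
ft_force: [3.1, -0.9, -2.2]
opening: 0.186
grip_force: 30.0
```

carry_out(
  moves=[
    {"slide": [-0.001, 0.0235, 0], "spin": 0.1667},
    {"slide": [-0.001, 0.0235, 0], "spin": 0.1667},
    {"slide": [-0.001, 0.0235, 0], "spin": 0.1667},
    {"slide": [-0.001, 0.0235, 0], "spin": 0.1667},
    {"slide": [0, 0, 0], "spin": 0},
    {"slide": [0, 0, 0], "spin": 0},
    {"slide": [0, 0, 0], "spin": 0},
  ],
)

```text
t: 23.23
eef_pos: [489.4, 141.3, 44.3]
tcp_rot: [3.141, 0.0, 2.162]
ft_force: [4.2, 2.9, -2.2]
opening: 0.184
grip_force: 30.1
```

```bash
python3 -c "
from meas import *
s=state();w=s['tcp_rot'][2];print(s['eef_pos'],np.degrees(w)%360,s['eef_pos'][:2]-108*np.array([np.cos(w),np.sin(w)]),s['ft_force'],s['moment'])
c,g,E=ringover(60,(548,51)); print(g)
for e in E[::3]: print(e)
pointer()"
```

```text
[489.412 141.297  44.34 ] 123.89841879906218 [549.646  51.654] [ 4.187  2.949 -2.189] [ 0.451 -0.602  0.538]
[266.494 207.524]
[284.024 207.524 186.483  40.   ]
[282.958 212.874 182.749  39.5  ]
[279.967 217.313 181.84   38.   ]
[276.283 220.997 184.     38.   ]
[271.64  223.363 180.995  38.   ]
[266.494 223.959 183.318  37.5  ]
[261.145 223.988 180.229  39.5  ]
[256.319 221.529 176.199  39.5  ]
[250.716 218.988 189.094  44.5  ]
[249.822 212.941 177.96   40.   ]
[248.087 207.524 178.466  42.   ]
[248.988 201.836 184.938  42.   ]
[251.957 196.963 182.981  41.   ]
[255.933 192.987 183.729  41.   ]
[260.806 190.018 183.406  42.   ]
[266.494 189.118 180.75   42.   ]
[272.114 190.227 182.099  41.5  ]
[277.056 192.987 185.438  41.   ]
[280.676 197.22  184.279  40.   ]
[282.958 202.175 187.036  39.5  ]
 160 191 191 187 174 160 122  81  83  89  91  89  85  82  80  89 125 157 172 180 192 192 180 132 128 130 129
 192 191 177 152 121  81  89  97 104 119 122 108  89  91  92 108 127 102 108 129 172 188 191 187 156 138 155
 188 165 129  90 117 121 132 129 120 139 139 108  59  56  67  93 110 118 13
[... 2276 characters left out ...]
07 103  66  65  73  67  64 125 111  87 133 191
 111 112 114 112 113 110  94  52  67  80  97 193 188 143 125 113 107 106  77  60  69  92 109  77 107 176 192
 112 114 114 113 111 108  62  56  66  71  83 191 184 130 126 124 112 109 104  75  94 109  79 103 156 191 188
 113 100 104 114 113 109  79  46  68  63  79 186 186 138 125 125 124 114 108 116 110  81 103 156 193 191 172
 144 107  75 103 103 112 107  44  56  58  71 162 188 156 124 127 126 124  99 110  81 105 156 192 190 173 126
 187 170 122  81  71 101  97  65  66  76  80 163 188 156 124 123 116 108  78  97 127 158 191 192 180 127 102
 186 190 182 136 105  90  73  85  85  97  80 163 188 155 106 111  77  96 120 155 190 192 190 177 148 100 124
```

The pointer now lies at about 45°, so the nut is at about 1.17 rad. I'll back off to mid-play and lift carefully.

carry_out(
  moves=[
    {"slide": [-0.001, -0.0235, 0], "spin": -0.1667},
    {"slide": [-0.001, -0.0235, 0], "spin": -0.1667},
    {"slide": [-0.001, -0.0235, 0], "spin": -0.1667},
    {"slide": [0, 0, 0], "spin": 0},
    {"slide": [0, 0, 0], "spin": 0},
    {"slide": [0, 0, -0.01], "spin": 0},
    {"slide": [0, 0, -0.01], "spin": 0},
    {"slide": [0, 0, 0], "spin": 0},
  ],
)

```text
t: 24.0
eef_pos: [468.6, 123.4, 52.9]
tcp_rot: [3.141, 0.0, 2.42]
ft_force: [0.7, -0.1, -3.4]
opening: 0.187
grip_force: 30.0
```

```bash
python3 -c "
from meas import *
s=state();print(s['eef_pos'],np.degrees(s['tcp_rot']),s['ft_force'],s['moment'],s['opening'])
c,g,E=ringover(68,(548,51)); print(g)
print(E[::5])"
```

```text
[468.615 123.356  52.905] [179.961   0.025 138.633] [ 0.685 -0.104 -3.409] [ 0.083  0.188 -0.025] 0.1873979520617011
[266.353 207.175]
[[284.005 207.175 185.938  40.   ]
 [281.258 215.781 181.719  39.   ]
 [274.958 222.08  182.605  39.   ]
 [266.353 224.827 176.754  40.   ]
 [257.748 222.08  171.318  39.   ]
 [253.359 214.677  42.204  34.   ]
 [251.349 207.175  84.548  34.   ]
 [250.875 198.239 183.677  40.5  ]
 [257.307 191.506 179.271  41.   ]
 [266.353 189.082 180.67   41.   ]
 [275.179 191.888 183.594  40.   ]
 [281.831 198.239 181.013  40.5  ]]
```

carry_out(
  moves=[
    {"slide": [0, 0, -0.02], "spin": 0},
    {"slide": [0, 0, -0.03], "spin": 0},
    {"slide": [0, 0, -0.03], "spin": 0},
    {"slide": [0, 0, -0.03], "spin": 0},
    {"slide": [0, 0, -0.02], "spin": 0},
    {"slide": [0, 0, 0], "spin": 0},
    {"slide": [0, 0, 0], "spin": 0},
  ],
)

```text
t: 24.63
eef_pos: [468.3, 123.2, 104.5]
tcp_rot: [3.141, 0.001, 2.421]
ft_force: [-0.1, -0.3, -2.5]
opening: 0.186
grip_force: 30.0
```

```bash
python3 -c "
from meas import *
s=state();print(s['eef_pos'],np.degrees(s['tcp_rot']),s['ft_force'],s['moment'],s['opening'])
c,g,E=ringover(122,(548,51)); print(g)
print(E[::5]);hub()"
```

```text
[468.271 123.185 104.52 ] [179.958   0.029 138.685] [-0.131 -0.307 -2.454] [ 0.135  0.148 -0.042] 0.1862176985295869
[265.349 204.693]
[[283.868 204.693 181.341  40.   ]
 [280.986 213.721 181.26   39.   ]
 [274.377 220.329 178.193  39.   ]
 [265.349 222.98  175.262  39.5  ]
 [255.974 220.931 175.22   40.5  ]
 [245.703 216.035  43.975  49.   ]
 [249.608 204.693  97.153  34.   ]
 [249.111 195.318 179.487  40.5  ]
 [256.09  188.655 177.206  40.   ]
 [265.349 185.942 176.449  40.5  ]
 [274.493 188.855 176.109  39.5  ]
 [280.986 195.665 178.823  39.   ]]
hub dt 240 231 16.1969 [490.904 111.741  70.   ]
pointer dir 84.03591 28 pt [555.36   63.962]
```

Lifted cleanly: the ring is level and high. I'll swing back.

carry_out(
  moves=[
    {"slide": [-0.001, -0.0227, 0], "spin": -0.161},
    {"slide": [-0.001, -0.0227, 0], "spin": -0.161},
    {"slide": [-0.001, -0.0227, 0], "spin": -0.161},
    {"slide": [-0.001, -0.0227, 0], "spin": -0.161},
    {"slide": [-0.001, -0.0227, 0], "spin": -0.161},
    {"slide": [-0.001, -0.0227, 0], "spin": -0.161},
    {"slide": [-0.001, -0.0227, 0], "spin": -0.161},
    {"slide": [-0.001, -0.0227, 0], "spin": -0.161},
    {"slide": [-0.001, -0.0227, 0], "spin": -0.161},
    {"slide": [-0.001, -0.0227, 0], "spin": -0.161},
    {"slide": [-0.001, -0.0227, 0], "spin": -0.161},
    {"slide": [-0.001, -0.0227, 0], "spin": -0.161},
  ],
)

```text
t: 25.73
eef_pos: [445.7, 20.5, 103.6]
tcp_rot: [3.141, -0.001, -2.847]
ft_force: [-0.1, 0.4, -3.3]
opening: 0.187
grip_force: 30.0
```

carry_out(
  moves=[
    {"slide": [0, 0, 0], "spin": 0},
    {"slide": [0, 0, 0], "spin": 0},
  ],
)

```text
t: 25.9
eef_pos: [445.8, 20.9, 103.7]
tcp_rot: [3.141, -0.001, -2.855]
ft_force: [-0.2, 0.8, -3.2]
opening: 0.188
grip_force: 30.0
```

```bash
python3 -c "
from meas import *
s=state();w=s['tcp_rot'][2];print(s['eef_pos'],np.degrees(w)%360,s['eef_pos'][:2]-108*np.array([np.cos(w),np.sin(w)]),s['ft_force'])
goring(549.3,51.5,100,108,28)
c,g,E=ringover(122,(548,51)); print(g)
print(E[::5])
pointer()"
```

```text
[445.83   20.852 103.73 ] 196.44300723435433 [549.413  51.423] [-0.16   0.759 -3.208]
pose [445.83   20.852 103.73 ] -163.55699276564567 spin tot -0.001899758854854857 slide tot 0.0002151629341178648 -3.022411288031105e-06 0.009324921607838377
[265.349 204.693]
[[288.035 204.693 144.939  49.   ]
 [280.986 213.721 118.25   39.   ]
 [274.261 220.129 116.979  38.5  ]
 [265.349 220.434  63.014  34.   ]
 [256.553 219.928  85.729  38.   ]
 [249.311 213.952 120.505  40.   ]
 [246.83  204.693 119.818  40.   ]
 [249.111 195.318 179.13   40.5  ]
 [255.974 188.454 178.073  40.5  ]
 [265.349 185.942 177.232  40.5  ]
 [274.608 188.655 174.926  40.   ]
 [281.387 195.433 179.352  40.   ]]
  83 115 127 110  64 106 187 182 149 128 119 120 114 115 117 127 133 122 134 144 104  99 167 186 186 177 136
 132 135 123 121  67 105 180 183 170 123 122 120 104 105 110 132 158 150 170 177 142  76  99 168 186 186 178
 175 151 140 156 110 138 173 185 179 139 124 106  70  65  73 106 123 139 175 169 139 123  79 112 170 185 185
 163 150 126 145 145 149 176 185 172 145 136 116  67  50  57  59  93 138 186 180 156 167  
[... 2152 characters left out ...]
56  52  38  30  34  31  37  59  76 118 122 115
 109  79  69  70  63  64  64  56  41  44  37  50  77  75  69  54  56  53  40  31  33  53  70 103 122 121 101
  79  62  69  61  61  66  72  53  39  41  32  69  77  74  65  52  57  55  55  40  50  87 101 120 123 108  69
  89  72  59  64  68  73  70  37  40  36  41  75  75  74  56  55  55  55  57  69  92 113 120 120 113  71  56
 120 101  80  66  70  69  71  35  36  37  46  77  73  72  62  56  57  63  78  97 120 124 122 108  78  50  63
 107 108  97  73  70  65  65  56  49  50  67  74  70  74  76  71  83  97 110 119 122 117 107  70  48  47  61
  43  43  47  67  81  62  43  56  51  61  64  64  70  82  89  94 116 123 120 120 112  84  56  47  45  53  67
```

The nut stayed put and the ring is centred over it. I'll reseat.

carry_out(
  moves=[
    {"slide": [0.001, 0, 0.03], "spin": 0},
    {"slide": [0, 0, 0.03], "spin": 0},
    {"slide": [0, 0, 0.025], "spin": 0},
    {"slide": [0, 0, 0.015], "spin": 0},
    {"slide": [0, 0, 0.015], "spin": 0},
    {"slide": [0, 0, 0.01], "spin": 0},
    {"slide": [0, 0, 0.01], "spin": 0},
    {"slide": [0, 0, 0.01], "spin": 0},
    {"slide": [0, 0, 0.004], "spin": 0},
    {"slide": [0, 0, 0], "spin": 0},
    {"slide": [0, 0, 0], "spin": 0},
  ],
)

```text
t: 26.92
eef_pos: [445.8, 20.8, 44.7]
tcp_rot: [3.142, 0.0, -2.851]
ft_force: [0.1, 0.0, -2.9]
opening: 0.186
grip_force: 30.0
```

carry_out(
  moves=[
    {"slide": [-0.001, 0.0235, 0], "spin": 0.1667},
    {"slide": [-0.001, 0.0235, 0], "spin": 0.1667},
    {"slide": [-0.001, 0.0235, 0], "spin": 0.1667},
    {"slide": [-0.001, 0.0235, 0], "spin": 0.1667},
    {"slide": [-0.001, 0.0235, 0], "spin": 0.1667},
    {"slide": [-0.001, 0.0235, 0], "spin": 0.1667},
    {"slide": [-0.001, 0.0235, 0], "spin": 0.1667},
    {"slide": [-0.001, 0.0235, 0], "spin": 0.1667},
    {"slide": [0, 0, 0], "spin": 0},
  ],
)

```text
t: 27.67
eef_pos: [450.8, 95.4, 45.0]
tcp_rot: [3.141, 0.001, 2.731]
ft_force: [1.5, -2.2, -3.8]
opening: 0.183
grip_force: 30.0
```

carry_out(
  moves=[
    {"slide": [-0.001, 0.0235, 0], "spin": 0.1667},
    {"slide": [-0.001, 0.0235, 0], "spin": 0.1667},
    {"slide": [-0.001, 0.0235, 0], "spin": 0.1667},
    {"slide": [-0.001, 0.0235, 0], "spin": 0.1667},
    {"slide": [-0.001, 0.0235, 0], "spin": 0.1667},
    {"slide": [-0.001, 0.0235, 0], "spin": 0.1667},
    {"slide": [-0.0005, 0.0141, 0], "spin": 0.1},
    {"slide": [0, 0, 0], "spin": 0},
    {"slide": [0, 0, 0], "spin": 0},
    {"slide": [0, 0, 0], "spin": 0},
  ],
)

```text
t: 28.5
eef_pos: [489.4, 141.3, 44.8]
tcp_rot: [3.14, 0.001, 2.161]
ft_force: [2.4, 3.0, -2.4]
opening: 0.186
grip_force: 30.2
```

```bash
python3 -c "
from meas import *
s=state();w=s['tcp_rot'][2];print(s['eef_pos'],np.degrees(w)%360,s['eef_pos'][:2]-108*np.array([np.cos(w),np.sin(w)]),s['ft_force'])
pointer()"
```

```text
[489.394 141.299  44.845] 123.83289329060601 [549.525  51.587] [ 2.362  2.998 -2.415]
 160 192 193 186 176 162 122  78  82  90  89  89  73  74  79  88 127 158 170 179 192 192 179 132 129 129 130
 193 189 176 151 122  83  93  94 104 122 123 108  56  62  92 106 127 100 105 128 170 188 192 187 156 138 154
 189 165 123  91 117 121 130 126 120 141 140  92  70 105 106  95 109 117 133 115 112 156 179 192 187 154 176
 162 102 104 120 144 156 155 154 138 156 148  82  99 173 164  76  85 121 166 159 120  87 132 182 191 190 175
 101 113 154 150 160 156 157 154 143 158 155  90 116 189 174  80  82 147 169 169 138 115  82 141 188 192 187
 122 145 153 148 142 158 157 160 140 151 150 103 141 188 151  49  94 160 178 182 153 123  70 103 166 194 189
 163 161  68  74  95 137 155 168 141 138  86 102 166 185 137  60 131 159 160 162 145  97 128 152 155 189 191
 158 136  61  75  68  72 126 149 129 134  88 106 174 182  84  75 165 138 115 123 112 160 191 189 172 158 190
 145 109  56  61  74  70  59  81  91  95  89 115 190 173  76  81 167  93 115 138 165 193 189 171 114  85 174
 188 162 125  90  69  78  68  54 
[... 1555 characters left out ...]
09 103  65  62  72  67  64 126 110  82 136 191
 112 114 112 113 113 112  95  53  63  77  95 192 187 145 126 112 108 105  75  60  69  93 111  79 105 176 189
 113 112 114 114 113 107  64  53  65  71  88 190 186 137 126 125 111 107 105  79  94 109  79 103 157 190 189
 114  98 103 113 114 110  80  49  64  62  83 191 186 138 126 125 124 112 108 115 110  78 104 153 192 190 170
 143 105  75 102 101 113 107  45  55  60  79 183 187 156 126 126 126 121 102 111  81 106 154 191 190 173 125
 186 169 123  82  69 102  97  63  67  79  79 164 188 157 124 126 114 108  79  97 129 160 191 191 177 125 102
 186 189 183 138 112  92  74  85  87  96  82 165 189 154 106 110  74  97 120 153 190 192 191 174 136 102 125
```

The pointer runs from (266,205) to (268,195), about -11° in world, which is in line with the mark. I'll back off and lift.

carry_out(
  moves=[
    {"slide": [-0.001, -0.0235, 0], "spin": -0.1667},
    {"slide": [-0.001, -0.0235, 0], "spin": -0.1667},
    {"slide": [-0.001, -0.0235, 0], "spin": -0.1667},
    {"slide": [0, 0, 0], "spin": 0},
    {"slide": [0, 0, 0], "spin": 0},
    {"slide": [0, 0, -0.01], "spin": 0},
    {"slide": [0, 0, -0.01], "spin": 0},
    {"slide": [0, 0, 0], "spin": 0},
  ],
)

```text
t: 29.22
eef_pos: [468.4, 123.3, 53.4]
tcp_rot: [3.141, 0.001, 2.419]
ft_force: [0.1, 0.9, -3.0]
opening: 0.189
grip_force: 30.0
```

carry_out(
  moves=[
    {"slide": [0, 0, -0.02], "spin": 0},
    {"slide": [0, 0, -0.03], "spin": 0},
    {"slide": [0, 0, -0.03], "spin": 0},
    {"slide": [0, 0, -0.03], "spin": 0},
    {"slide": [0, 0, -0.03], "spin": 0},
    {"slide": [0, 0, 0], "spin": 0},
    {"slide": [0, 0, 0], "spin": 0},
  ],
)

```text
t: 29.8
eef_pos: [468.1, 123.1, 109.2]
tcp_rot: [3.14, 0.001, 2.42]
ft_force: [-0.6, 0.3, -3.9]
opening: 0.188
grip_force: 30.0
```

```bash
python3 -c "
from h import *
print(state()['ft_force'])
go(468,267,107,138.6);go(468,267,5,192.5)"
```

```text
[-0.612  0.298 -3.858]
pose [468.123 123.128 109.172] 138.62794433583065 spin tot 0.00093147786102179 slide tot 0.23809082748518787 0.2695965732388713 0.005429079075807977
pose [468.123 123.128 109.172] 138.62794433583065 spin tot -1.795735188805645 slide tot -0.07754905563706684 0.35122029896422946 0.260429079075808
```

carry_out(
  moves=[
    {"slide": [0.03, 0.034, 0], "spin": 0},
    {"slide": [0.048, 0.054, 0], "spin": 0},
    {"slide": [0.048, 0.054, 0], "spin": 0},
    {"slide": [0.048, 0.054, 0], "spin": 0},
    {"slide": [0.042, 0.048, 0], "spin": 0},
    {"slide": [0.022, 0.026, 0], "spin": 0},
    {"slide": [0, 0, 0], "spin": -0.16},
    {"slide": [0, 0, 0], "spin": -0.2},
    {"slide": [0, 0, 0], "spin": -0.2},
    {"slide": [0, 0, 0], "spin": -0.2},
    {"slide": [0, 0, 0], "spin": -0.2},
    {"slide": [0, 0, 0], "spin": -0.2},
  ],
)

```text
t: 30.8
eef_pos: [467.5, 266.5, 107.9]
tcp_rot: [-3.141, -0.001, 3.032]
ft_force: [0.2, -0.4, -3.6]
opening: 0.188
grip_force: 30.0
```

carry_out(
  moves=[
    {"slide": [0, 0, 0], "spin": -0.2},
    {"slide": [0, 0, 0], "spin": -0.2},
    {"slide": [0, 0, 0], "spin": -0.2},
    {"slide": [0, 0, 0.06], "spin": 0},
    {"slide": [0, 0, 0.06], "spin": 0},
    {"slide": [0, 0, 0.05], "spin": 0},
    {"slide": [0, 0, 0.04], "spin": 0},
    {"slide": [0, 0, 0.025], "spin": 0},
    {"slide": [0, 0, 0.015], "spin": 0},
    {"slide": [0, 0, 0.008], "spin": 0},
    {"slide": [0, 0, 0], "spin": 0},
    {"slide": [0, 0, 0], "spin": 0},
  ],
)

```text
t: 31.8
eef_pos: [468.1, 267.1, 5.9]
tcp_rot: [3.141, 0.001, -2.942]
ft_force: [-0.0, -0.5, -2.0]
opening: 0.19
grip_force: 30.0
```

carry_out(
  moves=[
    {"slide": [0, 0, 0.004], "spin": 0},
    {"slide": [0, 0, 0], "spin": 0},
    {"slide": [0, 0, 0], "spin": 0},
  ],
)

```text
t: 32.05
eef_pos: [468.2, 267.1, 4.3]
tcp_rot: [3.141, 0.001, -2.942]
ft_force: [0.2, -0.6, -2.6]
opening: 0.183
grip_force: 30.0
```

carry_out(
  moves=[
    {"slide": [0, 0, 0], "spin": 0},
    {"slide": [0, 0, 0], "spin": 0},
    {"slide": [0, 0, 0], "spin": 0},
    {"slide": [0, 0, 0], "spin": 0},
    {"slide": [0, 0, 0], "spin": 0},
    {"slide": [0, 0, 0], "spin": 0},
    {"slide": [0, 0, 0], "spin": 0},
    {"slide": [0, 0, 0], "spin": 0},
    {"slide": [0, 0, 0], "spin": 0},
    {"slide": [0, 0, 0], "spin": 0},
    {"slide": [0, 0, 0], "spin": 0},
    {"slide": [0, 0, 0], "spin": 0},
  ],
  hand=0,
)

```text
t: 33.05
eef_pos: [467.9, 267.0, 3.9]
tcp_rot: [3.142, 0.0, -2.942]
ft_force: [-0.3, 0.3, 0.5]
opening: 0.964
grip_force: 0.0
```

carry_out(
  moves=[
    {"slide": [0, 0, -0.04], "spin": 0},
    {"slide": [0, 0, -0.08], "spin": 0},
    {"slide": [0, 0, -0.08], "spin": 0},
    {"slide": [0, 0.06, -0.05], "spin": 0},
    {"slide": [0, 0.1, 0], "spin": 0},
    {"slide": [0, 0.1, 0], "spin": 0},
    {"slide": [0, 0.1, 0], "spin": 0},
    {"slide": [0, 0.1, 0], "spin": 0},
    {"slide": [0, 0.1, 0], "spin": 0},
    {"slide": [0, 0.06, 0], "spin": 0},
    {"slide": [0, 0, 0], "spin": 0},
    {"slide": [0, 0, 0], "spin": 0},
  ],
)

```text
t: 34.05
eef_pos: [417.8, 510.8, 103.3]
tcp_rot: [-3.141, -0.0, -2.94]
ft_force: [-0.2, 0.1, -0.5]
opening: 0.998
grip_force: 0.0
```

```bash
python3 -c "
from meas import *
print(state()['t'],state()['eef_pos']);spn();c=read_camera('top');a=c['color'][192:212,261:275].astype(int).sum(2)//3;print(a)"
```

```text
34.05 [417.799 510.842 103.329]
[153 180  36  88 680]
dir 11.771627 ring [571.375 286.663] 46.60568618774414 span 215.54156 handle end->ring from tip 620.54663 tip side 618.0882 cc 617.8406271675212
[[100 112 122 124 112 101  88  90 102 107 114 114 121 147]
 [106 105 103 118 113 105  62  67  91 117 137 129 148 153]
 [120 117 107 129 116  87  66  91  92  93 106 118 150 146]
 [131 128 114 132 122  67  83 145 139  67  80 121 160 157]
 [128 127 118 131 130  75  96 160 143  66  71 135 155 158]
 [131 134 117 127 124  85 119 158 127  40  76 133 148 153]
 [130 142 117 112  74  86 137 156 109  48 108 130 135 136]
 [104 126 109 112  71  87 143 150  69  63 140 133 118 128]
 [ 50  69  75  76  76  95 160 144  59  68 144 133 132 132]
 [ 56  45  62  75  68 108 157 123  48  94 109 101  99  99]
 [ 56  41  55  66  78 133 154 108  66 131 128 103  92  91]
 [ 36  57  66  66  84 143 151  77  69  83 110  95  62  62]
 [ 44  66  65  66  96 158 140  63  66  63  48  48  56  59]
 [ 62  65  64  66  91 139 114  68  69  64  57  57  62  66]
 [ 67  67  65  65  71  78  92  66  67  65  58  45  45  45]
 [ 59  64  65  66  65  64  66  64  68  64  47  33  57  59]
 [ 47  67  68  64  66  64  67  68  69  64  45  63  99  95]
 [ 35  63  66  63  66  64  68  67  67  57  48 100 110 112]
 [ 38  52  58  66  65  65  67  65  59  37  60 107 124 124]
 [ 65  66  36  56  60  58  58  46  39  51  58  58  95 106]]
```

The pointer is on the mark and the spanner lies flat at (571,287), well clear of the nut and untouched. I'll hand in.

```bash
python3 -c "
from cell import *
print(job_done())"
```

```text
the job is handed in; nothing more can be done
None
```

I handed the job in: the nut's pointer lines up with the mark (about 2.17 rad by camera), and the lug spanner lies flat on the table left of the mould, released. The first stroke snagged on lift-off, so I re-gripped the spanner and finished in two clean strokes; the judge returned no verdict.

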